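Heft three cartons and hold up the full one

ROBOT

A 6-joint arm with a two-finger parallel gripper is mounted at the origin on a cart in front of the work surface, level with it; the furniture and walls round the work are solid. World frame = base frame: x ahead of the robot, y to its left, z up, the work surface at z = 0. Lengths are in m, angles in degrees, forces in N, time in s.
With the tool pointing down it reaches from about 0.25 to 0.725 m from the base axis. Payload 9.7 kg.
Tool frame: the origin (TCP) lies between the finger pads; the fingertips stand 11 mm ahead of it and the grasp point (between the pads) lies 8 mm behind it; z points along the fingers, x is the direction in which the jaws open and shut, and the axes are right-handed (so a half turn about z gives the same grasp; the last joint's range is limited). The gripper opens to 85 mm and grips with 20 to 120 N. Pads are 22 mm wide; open, the fingers measure 114 mm over their backs; the gripper's body (76 mm by 85 mm) begins 54 mm behind the grasp point. The pads swing forward as they close: fully open they stand 13 mm farther back than shut.
Start: joints at [-67.953, 4.979, 10.078, 95.1, 0, 90], TCP at [0.206, -0.51, 0.242] pointing down, gripper open.
Joint ranges: [-179.16, 179.16], [-48.56, 103.87], [-65.8, 70.77], [-126.05, 130.52], [-82.76, 87.17], [-180, 180]. Speed limits (degrees/s): [127.2, 127.2, 147.25, 180, 180, 180].

INTERFACE

Orientations are given as [roll, pitch, yaw] about the fixed x, y, z axes, in that order (R = Rz(yaw) Ry(pitch) Rx(roll)).
In Python, from workcell import get_obs, camera, job_done, spotter gives the robot as it stands.
- The arm moves only by the tool play_rows, never from a script. Its argument "rows" is a list of rows, each a list of 3 entries, a list of its own where there are three numbers: the closure, from 0 (fully open) to 1 (shut), then the shift along the tool's x, y, z in cm, then the turn, a rotation vector about the tool's x, y, z in degrees. In form: [[claw, [x, y, z], [wx, wy, wz]], ...]. A call has 1 to 12 rows; each row shifts and turns the pose as measured when the row begins, along the tool's axes as they then stand; what a row does not reach is not made up. A row lasts 1/10 s, in which the tool goes at most 50 mm and 8.59 degrees, less where a joint would pass 70% of its speed; a pose out of reach is approached as far as the arm can. A call is refused whole if a number of a shift passes 5 or a number of a turn 8.59, either way. A call with a gripper value outside its range is refused whole. The fingers move at their own pace and stop on an object; "newtons" is the grip in N (left out, the last holds). Time passes only in rows, so rows that do not move let the fingers close. It gives the time, the measured TCP pose, the force and the opening at its end, in the units of the state.
- get_obs(): the state, without advancing time (a new reading comes with each control period).
- camera(name): name is "side" or "top" or "wrist"; returns a dict with "img" (400x640x3 uint8, red, green, blue), "intrinsics" (3x3 intrinsics, pixels), "k1" (the pictures are not rectified: a ray, as slopes to the right and down, at radius r is drawn at 1 + k1 r^2 times it, then the intrinsics apply), "xyz" and "orientation" of the camera in the world. Camera axes: x right, y down, z forward; pixel columns grow to the right and rows downward; lengths in m; the calibration is good to about 2 mm. A picture is of the moment at which its call begins. There is no depth.
- job_done(): hands the job in, once; it reports no verdict.
Trained networks look in a picture, given as the dict that the camera call returned (one of the last four; its "shot" number tells which), for a name from the list of things; names that differ only in an ending like _2 or _b are one class to them, and where a whole thing is asked for, a point or a joint stands for the part that bears it (a point fixed in the world has none). Each returns a list of dicts, best first, with "confidence" (0 to 1); they miss things now and then, are a little off and sometimes report something else, mostly with a low value. They report only what shows in the picture. A call takes as long as a camera call. They do not tell look-alikes from the thing itself.
- spotter.spot_in(picture, thing): "point" ([x, y, z] in m, in world coordinates, good to about 4 mm: the middle of the surface that is visible of it).
- spotter.trace(picture, thing): "pixels" (400x640 bool, what is visible of it).
The state is a dict: "time": time; "q": joint angles; "qd": joint speeds; "joint_efforts": joint torques, N m; "ee_pos": TCP position; "tcp_rot": TCP orientation; "wrist_force": force on the tool from outside, world axes, zero at the start; "torque": the same for the moment, N m; "opening": finger opening in m.
Only numpy, scipy, OpenCV 4.12 (cv2) and the standard library are available. Lean on these libraries where they do the work, as an engineer would, in place of code of your own. Each camera call takes 0.05 s, during which the arm holds its last target.

TASK

Three identical closed cartons of spare parts stand on the bench, and one of them, the full one, is clearly the heaviest. Lift them to feel which it is, stand the two lighter ones upright in the shallow blue tray, and finish holding the heaviest one up, upright and still, at least 10 cm above the bench: do not put it down or let go of it. Never tip a carton over, and leave the tools and parts lying around where they are.

Things in the scene. Friction and masses are not known exactly. Their poses are not given: they have to be found in the camera images.
- carton_1: one of three identical closed brown cartons, rigid, 50 (own x) x 76 (own y) x 52 mm high; origin at the centre of its underside, z up. Weights, not visible, are 0.15 to 0.9 kg; the heaviest, any of the three, exceeds the next by at least 0.2 kg and must be found by feel. They stand at three places, in any order, at least 12 cm apart, on the left half of the free bench
- carton_2: one of three identical closed brown cartons, rigid, 50 (own x) x 76 (own y) x 52 mm high; origin at the centre of its underside, z up. Weights, not visible, are 0.15 to 0.9 kg; the heaviest, any of the three, exceeds the next by at least 0.2 kg and must be found by feel. They stand at three places, in any order, at least 12 cm apart, on the left half of the free bench
- carton_3: one of three identical closed brown cartons, rigid, 50 (own x) x 76 (own y) x 52 mm high; origin at the centre of its underside, z up. Weights, not visible, are 0.15 to 0.9 kg; the heaviest, any of the three, exceeds the next by at least 0.2 kg and must be found by feel. They stand at three places, in any order, at least 12 cm apart, on the left half of the free bench
- tray: shallow blue steel tray, fixed, 160 (own x) x 340 (own y) mm outside, walls 3 mm thick and 12 mm high, floor 3 mm above the bench; origin at the centre of its underside on the bench, z up. Holds three cartons in a row along its y, their 76 mm sides along its y, 105 mm from centre to centre
- pliers: loose pliers with red handles, 198x61x13, lying on the right, beside the tray; origin at the centre of its underside; a bystander, not to be disturbed
- spanner_19: loose steel spanner, 43x247x9, lying behind the tray; origin at the centre of its underside; a bystander, not to be disturbed
- coil_spring: loose steel coil spring, 32x82x32, lying behind the tray; origin at the centre of its underside; a bystander, not to be disturbed
- brass_elbow: loose brass pipe fitting, 42x60x26, lying near the front left; origin at the centre of its underside; a bystander, not to be disturbed
Not all that is in view belongs to the job. What is shaped like the carton_1 but green is not meant.

How it is judged:
By the outcome, as a careful person would: the job done as asked, in the order asked, and still so for the second after the job is handed in, while the arm keeps its last pose, push and grip.
It also fails if it takes over 72 s, if anything falls off the work surface, if the arm or the gripper's body presses on something with over 40 N, if the wrist force passes 120 N, or if a joint passes its speed limit or range.

## Working session

There is one attempt and no reset: what is moved stays moved. The work goes in short steps, Python scripts to look and compute and a tool call to move; the robot and the scene stay as the last step left them, time stands still between calls to the robot, and variables do not carry over. Pictures are saved under pics/ and viewed, and the job is handed in when it is done.

Besides the shell and the picture viewer there is one more tool, called in YAML: its name, and indented under it one key for each argument. play_rows: Moves the arm, as the interface text tells. Its arguments: {"type":"object","properties":{"rows":{"type":"array","items":{"type":"array"}},"newtons":{"type":"number"}},"required":["rows"]}

```bash
mkdir -p pics; ls
python3 - <<'E'
from workcell import get_obs, camera, spotter
import cv2,numpy as np
o=get_obs();print(o)
for n in ["top","side"]:
    c=camera(n);cv2.imwrite(f"pics/{n}0.png",c["img"][:,:,::-1]);print(n,c["intrinsics"],c["k1"],c["xyz"],c["orientation"])
    for t in ["carton_1","tray","pliers","brass_elbow","spanner_19","coil_spring"]:
        for d in spotter.spot_in(c,t): print(t,np.round(d["point"],3),round(d["confidence"],2))
print(get_obs()["time"])
E
```

```text
pics
{'time': 0.0, 'q': array([-6.79525973e+01,  5.01112779e+00,  1.00361041e+01,  9.50989446e+01,
        5.83517223e-05,  8.99993991e+01]), 'qd': array([ 0.12590478,  0.0029532 , -0.00256449,  0.03092037, -0.01856614,
        0.12301041]), 'joint_efforts': array([-5.63962549e-04, -5.20389032e+01,  4.64800966e+01,  1.61484873e-02,
       -6.43950693e-05, -1.05104218e-05]), 'ee_pos': array([ 0.20638043, -0.50959449,  0.24159756]), 'tcp_rot': array([-1.79999941e+02,  7.39683269e-02, -6.79519964e+01]), 'wrist_force': array([0.42990119, 0.86326963, 0.67769278]), 'torque': array([-0.02802291, -0.01378308,  0.0102512 ]), 'opening': 0.08512937944496983}
top [[392.1783839    0.         314.33482394]
 [  0.         392.1783839  192.18470706]
 [  0.           0.           1.        ]] -0.0648568544658613 [ 0.36480378 -0.06626989  1.10810825] [-1.68551824e+02 -8.66525402e-02 -9.03606628e+01]
carton_1 [0.443 0.08  0.054] 0.96
carton_1 [0.656 0.301 0.05 ] 0.94
carton_1 [0.536 0.266 0.055] 0.82
carton_1 [0.622 0.083 0.052] 0.64
tray [ 0.544 -0.177  0.007] 0.71
pliers [ 0.64  -0.483  0.007] 0.76
brass_elbow [0.402 0.307 0.021] 0.81
brass_elbow [0.537 0.27  0.051] 0.19
spanner_19 [ 0.755 -0.243  0.008] 0.76
coil_spring [ 0.725 -0.098  0.019] 0.44
side [[415.45026236   0.         319.13299458]
 [  0.         415.45026236 195.23146683]
 [  0.           0.           1.        ]] -0.06751200886161625 [0.22318423 0.89248667 0.81524837] [-127.13948919   -1.11428016 -160.15659222]
carton_1 [0.442 0.108 0.046] 0.94
carton_1 [0.622 0.107 0.051] 0.92
carton_1 [0.528 0.27  0.052] 0.89
tray [ 0.545 -0.158 -0.002] 0.75
pliers [ 0.629 -0.474  0.008] 0.75
brass_elbow [0.396 0.314 0.019] 0.73
spanner_19 [ 0.746 -0.226  0.009] 0.46
0.7
```

View pics/top0.png

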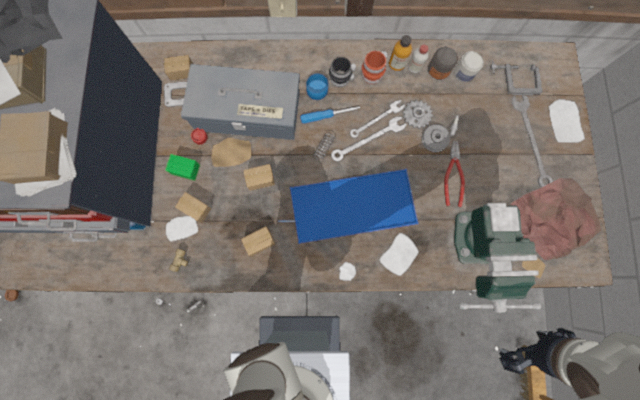

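View pics/side0.png

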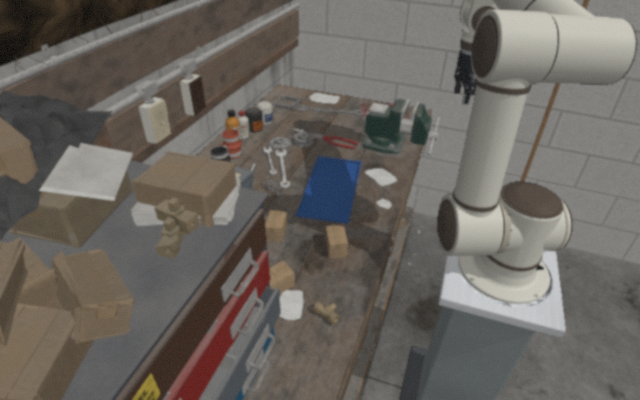

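```bash
cat > h.py <<'E'
import numpy as np,cv2
from scipy.spatial.transform import Rotation as R
from scipy.optimize import minimize
def proj(c,P):
    Rm=R.from_euler('xyz',c["orientation"],degrees=True).as_matrix()
    p=(np.asarray(P)-c["xyz"])@Rm
    s=p[:,:2]/p[:,2:]; s=s*(1+c["k1"]*(s**2).sum(1,keepdims=True))
    K=c["intrinsics"]; return s@K[:2,:2].T+K[:2,2]
def box(x,y,yaw,sx,sy,z0,h):
    a=np.radians(yaw);M=np.array([[np.cos(a),-np.sin(a)],[np.sin(a),np.cos(a)]])
    q=np.array([[i*sx/2,j*sy/2] for i in(-1,1) for j in(-1,1)])@M.T+[x,y]
    return np.vstack([np.c_[q,np.full(4,z)] for z in (z0,z0+h)])
def sil(c,B):
    m=np.zeros((1600,2560),np.uint8)
    u=(proj(c,B)+.5)*4-.5
    cv2.fillConvexPoly(m,cv2.convexHull(np.round(u).astype(np.int32)),1)
    return cv2.resize(m.astype(np.float32),(640,400),interpolation=cv2.INTER_AREA)
def fit(views,x,y,sx,sy,h,z0=0.):
    # views: list (cam,mask)
    def cost(p):
        t=0
        for c,m in views:
            s=sil(c,box(p[0],p[1],p[2]*1000,sx,sy,z0,h)); t+=np.abs(s-m).sum()/m.sum()
        return t
    best=None
    for yw in range(-90,90,20):
        r=minimize(cost,[x,y,yw/1000],method='Nelder-Mead',options=dict(initial_simplex=np.array([[x,y,yw/1000],[x+.015,y,yw/1000],[x,y+.015,yw/1000],[x,y,yw/1000+.02]]),maxiter=60))
        if best is None or r.fun<best.fun:best=r
    return best.x*[1,1,1000],best.fun/len(views)
E
python3 - <<'E'
from workcell import *
from h import *
V={}
for n in ["top","side"]:
    c=camera(n); V[n]=(c,[d for d in spotter.trace(c,"carton_1") if d["confidence"]>.4],spotter.trace(c,"tray"))
    for d in V[n][1]: ys,xs=np.nonzero(d["pixels"]);print(n,xs.mean(),ys.mean(),len(xs),round(d["confidence"],2))
def pick(n,P):
    c,ds,_=V[n];u=proj(c,[P])[0]
    b=min(ds,key=lambda d:np.hypot(*(np.argwhere(d["pixels"]).mean(0)[::-1]-u)))
    return c,b["pixels"].astype(np.float32)
for P in [(.443,.095,.04),(.622,.095,.04),(.53,.268,.04)]:
    v=[pick(n,P) for n in V]
    print(P,"both",fit(v,P[0],P[1],.05,.076,.052),"top",fit(v[:1],P[0],P[1],.05,.076,.052))
v=[(V[n][0],V[n][2][0]["pixels"].astype(np.float32)) for n in V]
print("tray",fit(v,.54,-.17,.16,.34,.012),fit(v[:1],.54,-.17,.16,.34,.012))
E
```

```text
top 182.90718562874252 167.28293413173654 668 0.82
top 258.33835845896147 177.1892797319933 597 0.75
top 257.89862542955325 241.60824742268042 582 0.7
top 192.63492063492063 207.7195767195767 567 0.55
side 276.1260945709282 225.75481611208406 571 0.85
side 336.6470588235294 241.6970588235294 680 0.73
side 282.02139037433153 277.0 561 0.73
(0.443, 0.095, 0.04) both (array([ 0.44673074,  0.08676063, 26.74586713]), np.float64(0.06245183199644089)) top (array([ 0.4453788 ,  0.08611416, 26.60693921]), np.float64(0.06496993452310562))
(0.622, 0.095, 0.04) both (array([ 0.62806559,  0.08796938, 14.56240745]), np.float64(0.09380876272916794)) top (array([ 6.28087657e-01,  8.87950467e-02, -1.68552606e+02]), np.float64(0.0651172548532486))
(0.53, 0.268, 0.04) both (array([  0.54131388,   0.27199797, -31.66451656]), np.float64(0.4228430390357971)) top (array([  0.54134728,   0.27166037, -32.00194985]), np.float64(0.07220017910003662))
tray (array([ 0.54866527, -0.17934526,  9.00150896]), np.float64(0.026329174637794495)) (array([   0.54801606,   -0.17917692, -170.98227438]), np.float64(0.025186708196997643))
```

```bash
cat >> h.py <<'E'
def plan(o,wps,dec=1,tail=0):
    """wps: list of (x,y,z,yaw,claw,maxstep cm)"""
    p=np.array(o["ee_pos"]);Q=R.from_euler('xyz',o["tcp_rot"],degrees=True);rows=[]
    for x,y,z,yaw,claw,ms in wps:
        T=R.from_euler('xyz',[180,0,yaw],degrees=True);t=np.array([x,y,z])
        n=max(int(np.ceil(np.linalg.norm(t-p)*100/ms-.02)),int(np.ceil(np.degrees((Q.inv()*T).magnitude())/8.5-.02)),1)
        for k in range(n,0,-1):
            d=np.round(Q.inv().apply((t-p)/k)*100,dec)+0.; w=np.round(np.degrees((Q.inv()*T).as_rotvec())/k,1)+0.
            rows.append([claw,[float(v) for v in d],[float(v) for v in w]])
            p=p+Q.apply(d/100);Q=Q*R.from_rotvec(np.radians(w))
    print(len(rows));
    for i in range(0,len(rows),12): print(rows[i:i+12])
E
python3 - <<'E'
from workcell import *
from h import *
plan(get_obs(),[(.446,.0865,.14,27,0,4.8)])
E
```

```text
14
[[0, [-3.3, -3.2, 0.7], [0.0, 0.0, -6.8]], [0, [-2.9, -3.6, 0.7], [0.0, 0.0, -6.8]], [0, [-2.5, -3.9, 0.7], [0.0, 0.0, -6.8]], [0, [-2.0, -4.1, 0.7], [0.0, 0.0, -6.8]], [0, [-1.5, -4.3, 0.7], [0.0, 0.0, -6.8]], [0, [-1.0, -4.5, 0.7], [0.0, 0.0, -6.8]], [0, [-0.4, -4.6, 0.8], [0.0, 0.0, -6.8]], [0, [0.1, -4.6, 0.7], [0.0, 0.0, -6.8]], [0, [0.7, -4.5, 0.8], [0.0, 0.0, -6.8]], [0, [1.2, -4.4, 0.7], [0.0, 0.0, -6.8]], [0, [1.7, -4.3, 0.8], [0.0, 0.0, -6.7]], [0, [2.2, -4.0, 0.7], [0.0, 0.0, -6.8]]]
[[0, [2.7, -3.7, 0.8], [0.0, 0.0, -6.7]], [0, [3.1, -3.4, 0.7], [0.0, 0.0, -6.8]]]
```

play_rows:
  rows:
    - [0, [-3.3, -3.2, 0.7], [0.0, 0.0, -6.8]]
    - [0, [-2.9, -3.6, 0.7], [0.0, 0.0, -6.8]]
    - [0, [-2.5, -3.9, 0.7], [0.0, 0.0, -6.8]]
    - [0, [-2.0, -4.1, 0.7], [0.0, 0.0, -6.8]]
    - [0, [-1.5, -4.3, 0.7], [0.0, 0.0, -6.8]]
    - [0, [-1.0, -4.5, 0.7], [0.0, 0.0, -6.8]]
    - [0, [-0.4, -4.6, 0.8], [0.0, 0.0, -6.8]]
    - [0, [0.1, -4.6, 0.7], [0.0, 0.0, -6.8]]
    - [0, [0.7, -4.5, 0.8], [0.0, 0.0, -6.8]]
    - [0, [1.2, -4.4, 0.7], [0.0, 0.0, -6.8]]
    - [0, [1.7, -4.3, 0.8], [0.0, 0.0, -6.7]]
    - [0, [2.2, -4.0, 0.7], [0.0, 0.0, -6.8]]
  newtons: 40

```text
time: 2.2
ee_pos: [0.4049, 0.02, 0.1521]
tcp_rot: [179.8, -0.4, 16.2]
wrist_force: [1.3, -0.5, -0.1]
opening: 0.0855
```

Run:
```python
from workcell import *
from h import *
o=get_obs();print(o["time"],o["ee_pos"],o["tcp_rot"],o["wrist_force"])
plan(o,[(.446,.0865,.14,27,0,4.8)])
```

```text
2.2 [0.40494184 0.01999119 0.15206379] [179.77297069  -0.37732153  16.16548754] [ 1.29863615 -0.45637145 -0.13241215]
2
[[0, [2.9, -2.6, 0.6], [0.1, -0.2, -5.4]], [0, [3.1, -2.4, 0.6], [0.2, -0.2, -5.4]]]
```

play_rows:
  rows:
    - [0, [2.9, -2.6, 0.6], [0.1, -0.2, -5.4]]
    - [0, [3.1, -2.4, 0.6], [0.2, -0.2, -5.4]]
    - [0, [0, 0, 0], [0, 0, 0]]

```text
time: 2.5
ee_pos: [0.4468, 0.0948, 0.139]
tcp_rot: [-179.9, -0.0, 28.0]
wrist_force: [-1.2, -0.3, -0.9]
opening: 0.0857
```

Run:
```python
from workcell import *
from h import *
o=get_obs();print(o["time"],o["ee_pos"],o["tcp_rot"],o["wrist_force"])
c=camera("wrist");img=c["img"][:,:,::-1].copy()
for d in spotter.spot_in(c,"carton_1"):print(d["point"],d["confidence"])
for b in [(.446,.0865,27),(.628,.0885,12.5),(.5413,.2718,-32)]:
    try:
        u=np.round(proj(c,box(*b,.05,.076,0,.052))).astype(int)
        cv2.polylines(img,[cv2.convexHull(u.astype(np.int32))],True,(0,0,255),1)
    except Exception as e: print(e)
cv2.imwrite("pics/w1.png",img)
ds=[d for d in spotter.trace(c,"carton_1") if d["confidence"]>.4]
d=min(ds,key=lambda d:np.hypot(*(np.argwhere(d["pixels"]).mean(0)[::-1]-proj(c,[(.446,.0865,.05)])[0])))
print(fit([(c,d["pixels"].astype(np.float32))],.446,.0865,.05,.076,.052))
plan(o,[(.446,.0865,.025,27,0,4)])
```

```text
2.5 [0.44676472 0.09482518 0.13900573] [-1.79930031e+02 -5.96378124e-03  2.80348047e+01] [-1.24415434 -0.33957764 -0.89044102]
[0.5365, 0.2561, 0.0522] 0.95
[0.6138, 0.1039, 0.0507] 0.69
[0.4489, 0.0912, 0.0501] 0.68
[0.6291, 0.2795, -0.0007] 0.46
(array([ 0.44879973,  0.08472242, 26.37224246]), np.float64(0.044031545519828796))
3
[[0, [-0.2, 0.2, 3.8], [0.0, 0.0, 0.3]], [0, [-0.1, 0.3, 3.8], [0.0, 0.0, 0.4]], [0, [-0.2, 0.2, 3.8], [-0.1, 0.0, 0.3]]]
```

View pics/w1.png

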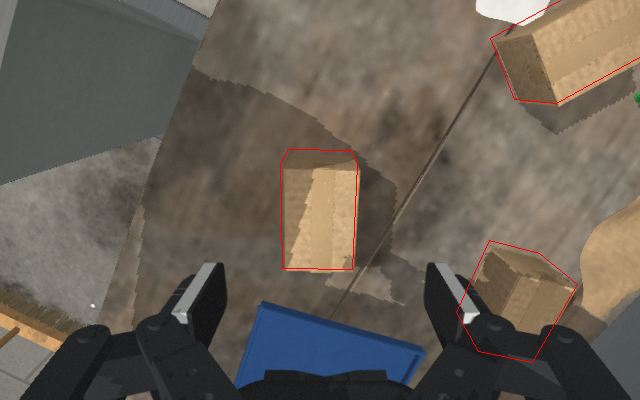

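play_rows:
  rows:
    - [0, [-0.4, 0.7, 3.0], [0.0, 0.0, 1.5]]
    - [0, [0, 0, 3.0], [0, 0, 0]]
    - [0, [0, 0, 3.0], [0, 0, 0]]
    - [0, [0, 0, 1.5], [0, 0, 0]]
    - [0, [0, 0, 0.4], [0, 0, 0]]

```text
time: 3.15
ee_pos: [0.4456, 0.0778, 0.0316]
tcp_rot: [179.8, -0.4, 25.4]
wrist_force: [-0.8, -0.2, 0.5]
opening: 0.0855
```

play_rows:
  rows:
    - [0, [0.4, -0.5, 0.4], [0.2, 0.3, -1.0]]
    - [0, [0, 0, 0.1], [0, 0, 0]]

```text
time: 3.35
ee_pos: [0.4474, 0.0831, 0.0276]
tcp_rot: [-180.0, -0.8, 26.2]
wrist_force: [0.9, 0.6, 0.7]
opening: 0.0853
```

Run:
```python
from workcell import *
from h import *
for i in range(3):
    o=get_obs();print(o["time"],o["ee_pos"],o["tcp_rot"],o["wrist_force"],o["joint_efforts"])
plan(o,[(.4475,.086,.025,26.5,0,4)],dec=2)
```

```text
3.35 [0.44736628 0.08305203 0.02755498] [-179.96907907   -0.80085137   26.24413884] [0.86205649 0.61565984 0.65847279] [  0.1102504  -37.14426041  45.22918582  -0.33370821   0.08340039
  -0.07913585]
3.35 [0.44736628 0.08305203 0.02755498] [-179.96907907   -0.80085137   26.24413884] [0.86205649 0.61565984 0.65847279] [  0.1102504  -37.14426041  45.22918582  -0.33370821   0.08340039
  -0.07913585]
3.35 [0.44736628 0.08305203 0.02755498] [-179.96907907   -0.80085137   26.24413884] [0.86205649 0.61565984 0.65847279] [  0.1102504  -37.14426041  45.22918582  -0.33370821   0.08340039
  -0.07913585]
1
[[0, [0.14, -0.26, 0.26], [0.0, -0.8, -0.3]]]
```

play_rows:
  rows:
    - [0, [0.1, -0.2, 0.2], [0.0, -0.8, -0.2]]
    - [0.6, [0, 0, 0], [0, 0, 0]]
    - [1, [0, 0, 0], [0, 0, 0]]
    - [1, [0, 0, 0], [0, 0, 0]]
    - [1, [0, 0, 0], [0, 0, 0]]
    - [1, [0, 0, 0], [0, 0, 0]]
  newtons: 60

```text
time: 3.95
ee_pos: [0.4488, 0.0858, 0.0282]
tcp_rot: [180.0, -0.1, 26.5]
wrist_force: [0.4, -0.5, -0.3]
opening: 0.0493
```

play_rows:
  rows:
    - [1, [0, 0, -1], [0, 0, 0]]
    - [1, [0, 0, -2], [0, 0, 0]]
    - [1, [0, 0, -2], [0, 0, 0]]
    - [1, [0, 0, 0], [0, 0, 0]]
    - [1, [0, 0, 0], [0, 0, 0]]

```text
time: 4.45
ee_pos: [0.4473, 0.0855, 0.0796]
tcp_rot: [-180.0, 0.1, 26.5]
wrist_force: [-1.0, -0.2, -4.0]
opening: 0.049
```

Run:
```python
from workcell import *
from h import *
f=[];J=[]
for i in range(5):
    c=camera("wrist");o=get_obs();f.append(o["wrist_force"]);J.append(o["joint_efforts"])
cv2.imwrite("pics/w2.png",c["img"][:,:,::-1])
print(np.round(f,2),np.mean(f,0),np.mean(J,0),o["torque"]);print(o["time"],o["ee_pos"],o["tcp_rot"],o["opening"])
```

```text
[[ 1.23  0.78 -3.09]
 [-0.13 -1.39 -4.52]
 [ 0.2  -1.01 -3.76]
 [ 0.52  0.01 -4.67]
 [-0.21  0.03 -4.14]] [ 0.32252237 -0.31678966 -4.0366994 ] [-4.19559705e-04 -3.96909227e+01  4.86769016e+01  6.45582363e-02
 -1.73949416e-03  2.31783439e-05] [-0.03100561  0.00770719  0.04465518]
4.7 [0.44695276 0.08545696 0.07894413] [-1.79961209e+02  1.37187072e-01  2.64646102e+01] 0.04869645596552886
```

View pics/w2.png

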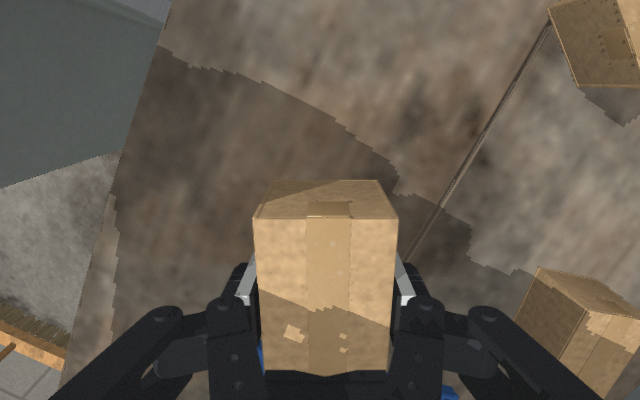

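play_rows:
  rows:
    - [1, [0, 0, 2], [0, 0, 0]]
    - [1, [0, 0, 2], [0, 0, 0]]
    - [1, [0, 0, 0.7], [0, 0, 0]]
    - [1, [0, 0, 0], [0, 0, 0]]

```text
time: 5.1
ee_pos: [0.4461, 0.0853, 0.0293]
tcp_rot: [-179.9, 0.2, 26.5]
wrist_force: [0.7, 0.3, -4.3]
opening: 0.049
```

play_rows:
  rows:
    - [1, [0, 0, 0.1], [0, 0, 0]]
    - [1, [0, 0, 0], [0, 0, 0]]
    - [0, [0, 0, 0], [0, 0, 0]]
    - [0, [0, 0, 0], [0, 0, 0]]
    - [0, [0, 0, 0], [0, 0, 0]]
    - [0, [0, 0, -1], [0, 0, 0]]
    - [0, [0, 0, -3], [0, 0, 0]]
    - [0, [0, 0, -4], [0, 0, 0]]

```text
time: 5.9
ee_pos: [0.4458, 0.0852, 0.1114]
tcp_rot: [-179.9, 0.3, 26.5]
wrist_force: [0.6, 0.8, 0.5]
opening: 0.0855
```

Run:
```python
from workcell import *
from h import *
o=get_obs();print(o["time"],o["ee_pos"],o["tcp_rot"],o["wrist_force"],o["opening"])
plan(o,[(.628,.089,.15,12.5,0,4)])
```

```text
5.9 [0.44584496 0.08522048 0.11137109] [-179.91421415    0.31552897   26.46296552] [0.57861222 0.76085402 0.46244535] 0.08548691548428676
5
[[0, [3.3, 1.6, -0.8], [0.0, 0.1, 2.8]], [0, [3.4, 1.4, -0.8], [0.0, 0.1, 2.8]], [0, [3.4, 1.2, -0.8], [0.0, 0.0, 2.8]], [0, [3.5, 1.0, -0.8], [0.0, 0.1, 2.8]], [0, [3.5, 0.9, -0.7], [-0.1, 0.0, 2.8]]]
```

play_rows:
  rows:
    - [0, [3.3, 1.6, -0.8], [0.0, 0.1, 2.8]]
    - [0, [3.4, 1.4, -0.8], [0.0, 0.1, 2.8]]
    - [0, [3.4, 1.2, -0.8], [0.0, 0.0, 2.8]]
    - [0, [3.5, 1.0, -0.8], [0.0, 0.1, 2.8]]
    - [0, [3.0, 0.8, -0.7], [-0.1, 0.0, 2.8]]
    - [0, [0, 0, 0], [0, 0, 0]]

```text
time: 6.5
ee_pos: [0.6322, 0.0891, 0.1663]
tcp_rot: [179.9, -1.0, 11.9]
wrist_force: [-1.7, -0.2, -0.2]
opening: 0.0856
```

```bash
cat > wfit.py <<'E'
import sys
from workcell import *
from h import *
x,y,yaw=map(float,sys.argv[1:4])
c=camera("wrist");o=get_obs();print(o["time"],o["ee_pos"],o["tcp_rot"],o["opening"])
ds=[d for d in spotter.trace(c,"carton_1") if d["confidence"]>.3]
u=proj(c,[(x,y,.04)])[0]
d=min(ds,key=lambda d:np.hypot(*(np.argwhere(d["pixels"]).mean(0)[::-1]-u)))
m=d["pixels"];r,f=fit([(c,m.astype(np.float32))],x,y,.05,.076,.052);print(r,f,m[0].sum(),m[-1].sum(),m[:,0].sum(),m[:,-1].sum())
rows=plan(o,[(r[0],r[1],.07,(r[2]+90)%180-90,0,3),(r[0],r[1],.027,(r[2]+90)%180-90,0,2)])
img=c["img"][:,:,::-1].copy();cv2.polylines(img,[cv2.convexHull(np.round(proj(c,box(*r,.05,.076,0,.052))).astype(np.int32))],True,(0,0,255),1);cv2.imwrite(sys.argv[4],img)
E
python3 wfit.py .628 .089 12.5 pics/w3.png
```

```text
6.55 [0.63076574 0.08911042 0.16630957] [179.92142953  -0.92171753  12.00713486] 0.08564101514788361
[ 0.630527    0.08534482 12.86135837] 0.05290011689066887 0 0 0 0
7
[[0, [-0.1, 0.1, 2.4], [0.0, -0.2, -0.2]], [0, [0.0, 0.1, 2.4], [0.0, -0.2, -0.2]], [0, [-0.1, 0.1, 2.4], [0.0, -0.3, -0.2]], [0, [0.0, 0.0, 2.4], [0.1, -0.2, -0.3]], [0, [0.0, 0.0, 1.4], [0.0, 0.0, 0.0]], [0, [0.0, 0.0, 1.5], [0.0, 0.0, 0.0]], [0, [0.0, 0.1, 1.4], [0.0, 0.0, 0.0]]]
```

View pics/w3.png

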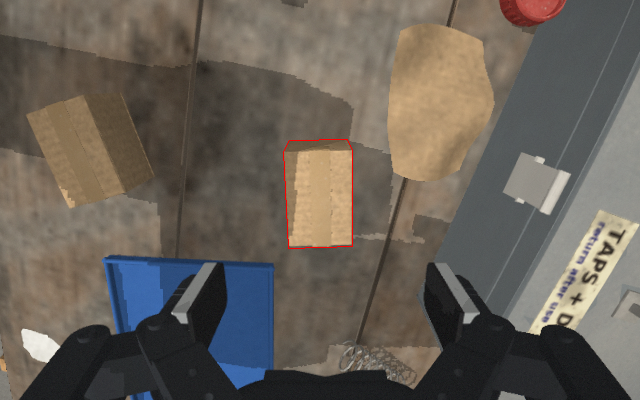

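play_rows:
  rows:
    - [0, [-0.1, 0.2, 2.4], [0.0, -0.2, -0.2]]
    - [0, [0.0, 0.1, 2.4], [0.0, -0.2, -0.2]]
    - [0, [-0.1, 0.1, 2.4], [0.0, -0.3, -0.2]]
    - [0, [0.0, 0.0, 2.4], [0.1, -0.2, -0.3]]
    - [0, [0.0, 0.0, 1.4], [0.0, 0.0, 0.0]]
    - [0, [0.0, 0.0, 1.5], [0.0, 0.0, 0.0]]
    - [0, [0.0, 0.0, 1.0], [0.0, 0.0, 0.0]]

```text
time: 7.3
ee_pos: [0.6254, 0.0853, 0.0331]
tcp_rot: [-180.0, -0.3, 13.2]
wrist_force: [0.1, 0.6, -0.6]
opening: 0.0853
```

play_rows:
  rows:
    - [0, [0.4, 0.0, 0.5], [0.0, -0.2, 0.2]]
    - [0, [0, 0, 0.0], [0, 0, 0]]
    - [0.6, [0, 0, 0], [0, 0, 0]]
    - [1, [0, 0, 0], [0, 0, 0]]
    - [1, [0, 0, 0], [0, 0, 0]]
    - [1, [0, 0, 0], [0, 0, 0]]
    - [1, [0, 0, 0], [0, 0, 0]]

```text
time: 8.0
ee_pos: [0.6301, 0.0865, 0.0293]
tcp_rot: [180.0, -0.2, 13.0]
wrist_force: [0.3, -0.2, -0.9]
opening: 0.049
```

play_rows:
  rows:
    - [1, [0, 0, -1], [0, 0, 0]]
    - [1, [0, 0, -2], [0, 0, 0]]
    - [1, [0, 0, -2], [0, 0, 0]]
    - [1, [0, 0, 0], [0, 0, 0]]
    - [1, [0, 0, 0], [0, 0, 0]]

```text
time: 8.5
ee_pos: [0.6274, 0.0861, 0.0782]
tcp_rot: [-180.0, 0.3, 13.0]
wrist_force: [0.3, 0.8, -8.3]
opening: 0.0492
```

```bash
cat > weigh.py <<'E'
from workcell import *
from h import *
f=[];J=[]
for i in range(5):
    c=camera("wrist");o=get_obs();f.append(o["wrist_force"]);J.append(o["joint_efforts"])
print(np.round(f,2)[:,2],np.mean(f,0),np.mean(J,0));print(o["time"],o["ee_pos"],o["tcp_rot"],o["opening"])
E
python3 weigh.py
```

```text
[-7.62 -7.42 -7.97 -8.28 -7.27] [-0.0883217   0.31429843 -7.71266168] [-3.17186311e-04 -6.97358580e+01  5.06988602e+01  1.10137948e-01
 -8.88908621e-04 -1.93265771e-05]
8.75 [0.62723458 0.0860558  0.0777592 ] [-179.9614355     0.29418236   13.03210089] 0.04934230713922187
```

play_rows:
  rows:
    - [1, [0, 0, 2], [0, 0, 0]]
    - [1, [0, 0, 2], [0, 0, 0]]
    - [1, [0, 0, 0.6], [0, 0, 0]]
    - [1, [0, 0, 0], [0, 0, 0]]

```text
time: 9.15
ee_pos: [0.6268, 0.086, 0.0295]
tcp_rot: [-180.0, 0.3, 13.0]
wrist_force: [0.2, 0.8, -5.2]
opening: 0.0492
```

Touching down. Release and rise, then go to the third carton (C).

play_rows:
  rows:
    - [1, [0, 0, 0.1], [0, 0, 0]]
    - [1, [0, 0, 0], [0, 0, 0]]
    - [0, [0, 0, 0], [0, 0, 0]]
    - [0, [0, 0, 0], [0, 0, 0]]
    - [0, [0, 0, 0], [0, 0, 0]]
    - [0, [0, 0, -1], [0, 0, 0]]
    - [0, [0, 0, -3], [0, 0, 0]]
    - [0, [0, 0, -4], [0, 0, 0]]

```text
time: 9.95
ee_pos: [0.6273, 0.086, 0.1134]
tcp_rot: [-180.0, 0.2, 13.0]
wrist_force: [0.8, -0.0, -0.2]
opening: 0.0856
```

Run:
```python
from workcell import *
from h import *
o=get_obs();print(o["time"],o["ee_pos"],o["tcp_rot"],o["wrist_force"],o["opening"])
plan(o,[(.5413,.2718,.17,-32,0,4)])
```

```text
9.95 [0.62731189 0.08604274 0.11338068] [-179.96699285    0.24744272   13.03145652] [ 0.79458343 -0.04281329 -0.21451487] 0.08555999582833092
6
[[0, [-0.7, -3.3, -0.9], [0.0, 0.0, 7.5]], [0, [-1.1, -3.2, -0.9], [0.0, 0.0, 7.5]], [0, [-1.6, -3.1, -1.0], [0.0, 0.1, 7.5]], [0, [-1.9, -2.8, -0.9], [0.0, 0.0, 7.5]], [0, [-2.3, -2.5, -1.0], [0.0, 0.1, 7.5]], [0, [-2.6, -2.3, -0.9], [0.1, 0.0, 7.5]]]
```

play_rows:
  rows:
    - [0, [-0.7, -3.3, -0.9], [0.0, 0.0, 7.5]]
    - [0, [-1.1, -3.2, -0.9], [0.0, 0.0, 7.5]]
    - [0, [-1.6, -3.1, -1.0], [0.0, 0.1, 7.5]]
    - [0, [-1.9, -2.8, -0.9], [0.0, 0.0, 7.5]]
    - [0, [-2.3, -2.5, -1.0], [0.0, 0.1, 7.5]]
    - [0, [-2.2, -1.9, -0.6], [0.1, 0.0, 7.5]]
    - [0, [0, 0, 0], [0, 0, 0]]

```text
time: 10.65
ee_pos: [0.5457, 0.2738, 0.1849]
tcp_rot: [-179.0, -0.7, -34.0]
wrist_force: [0.2, 0.2, -0.5]
opening: 0.0851
```

```bash
python3 wfit.py .5413 .2718 -32 pics/w4.png
python3 - <<'E'
from workcell import *
import cv2
cv2.imwrite("pics/s4.png",camera("side")["img"][:,:,::-1])
E
```

```text
10.7 [0.54624768 0.27249238 0.18456492] [-179.08329422   -0.74511846  -33.77271034] 0.08551805627107027
[  0.54445102   0.26982304 148.77139592] 0.04197994992136955 0 0 0 0
7
[[0, [0.0, 0.1, 2.9], [-0.2, -0.2, -0.6]], [0, [0.0, 0.1, 2.9], [-0.2, -0.2, -0.6]], [0, [-0.1, 0.1, 2.8], [-0.3, -0.2, -0.7]], [0, [0.0, 0.1, 2.9], [-0.2, -0.2, -0.6]], [0, [0.0, 0.0, 1.4], [0.0, 0.0, 0.0]], [0, [0.0, 0.0, 1.4], [0.0, 0.0, 0.0]], [0, [0.0, 0.0, 1.5], [0.0, 0.0, 0.0]]]
```

View pics/w4.png

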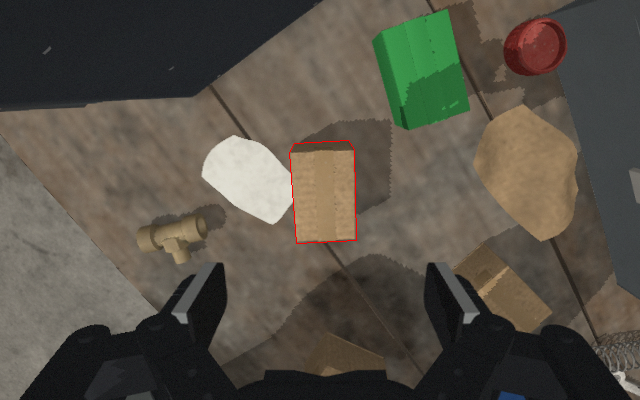

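View pics/s4.png

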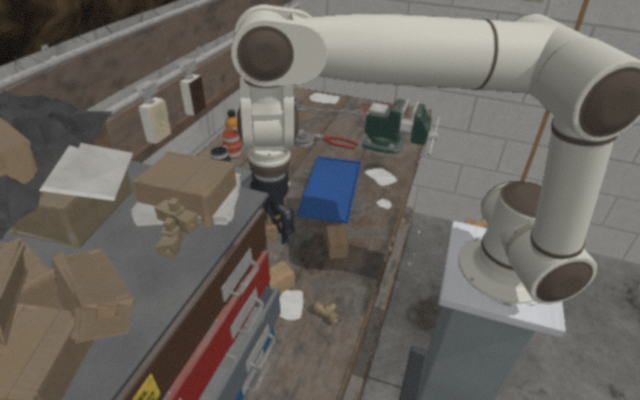

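play_rows:
  rows:
    - [0, [0.0, 0.2, 2.9], [-0.2, -0.2, -0.6]]
    - [0, [0.0, 0.1, 2.9], [-0.2, -0.2, -0.6]]
    - [0, [-0.1, 0.1, 2.8], [-0.3, -0.2, -0.7]]
    - [0, [0.0, 0.0, 2.9], [-0.2, -0.2, -0.6]]
    - [0, [0.0, 0.0, 1.4], [0.0, 0.0, 0.0]]
    - [0, [0.0, 0.0, 1.4], [0.0, 0.0, 0.0]]
    - [0, [0.0, 0.0, 0.8], [0.0, 0.0, 0.0]]

```text
time: 11.5
ee_pos: [0.5493, 0.2602, 0.0284]
tcp_rot: [180.0, -0.1, -31.1]
wrist_force: [-0.2, -0.1, 0.5]
opening: 0.0856
```

Run:
```python
from workcell import *
from h import *
plan(get_obs(),[(.544,.27,.027,-31.3,0,4)])
```

```text
1
[[0, [-1.0, -0.6, 0.1], [0.0, -0.1, 0.2]]]
```

play_rows:
  rows:
    - [0, [-0.8, -0.5, 0.1], [0.0, 0, 0.0]]
    - [0, [0, 0, 0.0], [0, 0, 0]]

```text
time: 11.7
ee_pos: [0.5451, 0.2687, 0.0274]
tcp_rot: [180.0, -0.1, -31.1]
wrist_force: [-0.0, -0.1, -0.1]
opening: 0.0855
```

play_rows:
  rows:
    - [0.6, [-0.1, 0, 0], [0, 0, 0]]
    - [1, [0, 0, 0], [0, 0, 0]]
    - [1, [0, 0, 0], [0, 0, 0]]
    - [1, [0, 0, 0], [0, 0, 0]]
    - [1, [0, 0, 0], [0, 0, 0]]

```text
time: 12.2
ee_pos: [0.5456, 0.2709, 0.0312]
tcp_rot: [-179.8, -0.2, -31.0]
wrist_force: [0.4, 0.6, -2.6]
opening: 0.0492
```

play_rows:
  rows:
    - [1, [0, 0, -1], [0, 0, 0]]
    - [1, [0, 0, -2], [0, 0, 0]]
    - [1, [0, 0, -2], [0, 0, 0]]
    - [1, [0, 0, 0], [0, 0, 0]]
    - [1, [0, 0, 0], [0, 0, 0]]

```text
time: 12.7
ee_pos: [0.5447, 0.2703, 0.0833]
tcp_rot: [-179.9, -0.2, -31.1]
wrist_force: [0.1, 0.3, -2.4]
opening: 0.0487
```

```bash
python3 weigh.py
python3 - <<'E'
from workcell import *
from h import *
plan(get_obs(),[(.54,.2,.14,-20,1,3),(.565,-.283,.13,9,1,4.5)])
E
```

```text
[-2.09 -1.75 -2.47 -2.04 -0.72] [-0.03505151 -0.08335917 -1.81334432] [-2.42827297e-03 -6.18139687e+01  4.77940228e+01  6.77368278e-03
 -5.26282578e-03 -1.49898394e-04]
12.95 [0.54427637 0.27014094 0.08243628] [-1.79943499e+02 -1.26528021e-01 -3.10608337e+01] 0.04925124720966794
15
[[1, [0.8, 1.6, -1.4], [0.0, 0.0, -2.8]], [1, [0.7, 1.6, -1.5], [0.0, 0.0, -2.8]], [1, [0.7, 1.6, -1.4], [0.0, -0.1, -2.7]], [1, [0.6, 1.6, -1.5], [0.0, 0.0, -2.8]], [1, [1.7, 4.1, 0.1], [0.0, 0.0, -2.6]], [1, [1.5, 4.1, 0.1], [0.0, 0.0, -2.6]], [1, [1.3, 4.2, 0.1], [0.0, 0.0, -2.6]], [1, [1.2, 4.2, 0.1], [0.0, 0.0, -2.6]], [1, [1.0, 4.3, 0.1], [0.0, 0.0, -2.7]], [1, [0.7, 4.3, 0.1], [0.0, 0.0, -2.6]], [1, [0.6, 4.4, 0.1], [0.0, 0.0, -2.7]], [1, [0.3, 4.4, 0.1], [0.0, 0.0, -2.6]]]
[[1, [0.2, 4.4, 0.1], [0.0, 0.0, -2.7]], [1, [-0.1, 4.4, 0.1], [0.0, 0.0, -2.6]], [1, [-0.3, 4.4, 0.0], [0.0, 0.0, -2.7]]]
```

play_rows:
  rows:
    - [1, [0.8, 1.6, -1.4], [0.0, 0.0, -2.8]]
    - [1, [0.7, 1.6, -1.5], [0.0, 0.0, -2.8]]
    - [1, [0.7, 1.6, -1.4], [0.0, -0.1, -2.7]]
    - [1, [0.6, 1.6, -1.5], [0.0, 0.0, -2.8]]
    - [1, [1.7, 4.1, 0.1], [0.0, 0.0, -2.6]]
    - [1, [1.5, 4.1, 0.1], [0.0, 0.0, -2.6]]
    - [1, [1.3, 4.2, 0.1], [0.0, 0.0, -2.6]]
    - [1, [1.2, 4.2, 0.1], [0.0, 0.0, -2.6]]
    - [1, [1.0, 4.3, 0.1], [0.0, 0.0, -2.7]]
    - [1, [0.7, 4.3, 0.1], [0.0, 0.0, -2.6]]
    - [1, [0.6, 4.4, 0.1], [0.0, 0.0, -2.7]]
    - [1, [0.3, 4.4, 0.1], [0.0, 0.0, -2.6]]

```text
time: 14.15
ee_pos: [0.5613, -0.1614, 0.1272]
tcp_rot: [180.0, 0.4, 2.9]
wrist_force: [0.7, 0.0, -2.2]
opening: 0.0489
```

Run:
```python
from workcell import *
from h import *
plan(get_obs(),[(.565,-.283,.12,9,1,3.5)])
```

```text
4
[[1, [-0.1, 3.0, 0.2], [0.0, 0.1, -1.5]], [1, [-0.1, 3.1, 0.2], [0.0, 0.1, -1.5]], [1, [-0.2, 3.0, 0.2], [0.0, 0.1, -1.6]], [1, [-0.3, 3.0, 0.1], [0.0, 0.1, -1.5]]]
```

play_rows:
  rows:
    - [1, [-0.1, 3.0, 0.2], [0.0, 0.1, -1.5]]
    - [1, [-0.1, 3.1, 0.2], [0.0, 0.1, -1.5]]
    - [1, [-0.2, 3.0, 0.2], [0.0, 0.1, -1.6]]
    - [1, [-0.3, 2.2, 0.1], [0.0, 0.1, -1.5]]
    - [1, [0, 0, 0], [0, 0, 0]]

```text
time: 14.65
ee_pos: [0.5617, -0.285, 0.1155]
tcp_rot: [-179.9, 0.3, 9.0]
wrist_force: [-0.4, -0.4, -1.6]
opening: 0.0491
```

Run:
```python
from workcell import *
from h import *
plan(get_obs(),[(.565,-.283,.06,9,1,2.5),(.565,-.283,.035,9,1,1.5)])
```

```text
5
[[1, [0.1, 0.0, 1.8], [0.0, 0.1, 0.0]], [1, [0.1, -0.1, 1.9], [0.0, 0.1, 0.0]], [1, [0.2, 0.0, 1.9], [-0.1, 0.1, 0.0]], [1, [0.0, 0.0, 1.2], [0.0, 0.0, 0.0]], [1, [0.0, 0.0, 1.3], [0.0, 0.0, 0.0]]]
```

play_rows:
  rows:
    - [1, [0.1, 0.0, 1.8], [0.0, 0.1, 0.0]]
    - [1, [0.1, -0.1, 1.9], [0.0, 0.1, 0.0]]
    - [1, [0.2, 0.0, 1.9], [-0.1, 0.1, 0.0]]
    - [1, [0.0, 0.0, 1.2], [0.0, 0.0, 0.0]]
    - [1, [0.0, 0.0, 0.8], [0.0, 0.0, 0.0]]
    - [1, [0.0, 0.0, 0], [0.0, 0.0, 0.0]]

```text
time: 15.25
ee_pos: [0.5644, -0.2814, 0.0346]
tcp_rot: [-179.9, 0.1, 8.8]
wrist_force: [0.2, 0.2, -1.2]
opening: 0.049
```

play_rows:
  rows:
    - [1, [0.0, 0.0, 0.2], [0.0, 0.0, 0.0]]
    - [1, [0.0, 0.0, 0], [0.0, 0.0, 0.0]]

```text
time: 15.45
ee_pos: [0.5651, -0.2815, 0.0341]
tcp_rot: [-179.9, 0.0, 8.8]
wrist_force: [-0.5, -0.1, -1.9]
opening: 0.0492
```

play_rows:
  rows:
    - [1, [0.0, 0.0, 0.3], [0.0, 0.0, 0.0]]
    - [1, [0.0, 0.0, 0], [0.0, 0.0, 0.0]]

```text
time: 15.65
ee_pos: [0.566, -0.282, 0.0341]
tcp_rot: [180.0, -0.1, 8.8]
wrist_force: [-0.1, 0.0, -2.8]
opening: 0.0491
```

Run:
```python
from workcell import *
import cv2
c=camera("side");cv2.imwrite("pics/s5.png",c["img"][:,:,::-1])
c=camera("wrist");cv2.imwrite("pics/w5.png",c["img"][:,:,::-1])
o=get_obs();print(o["ee_pos"],o["wrist_force"])
```

```text
[ 0.56600345 -0.28196241  0.03376148] [ 0.11125602  0.03081047 -2.31701467]
```

View pics/w5.png

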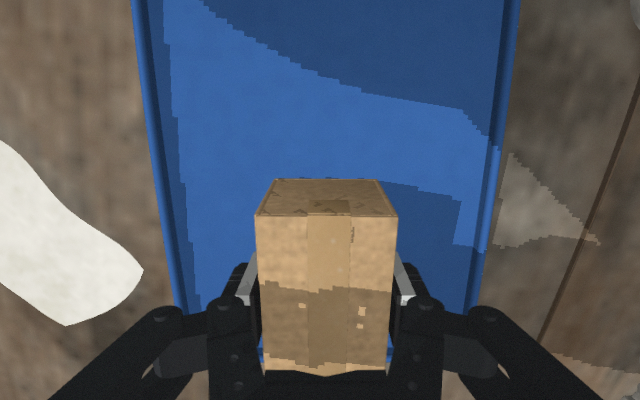

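play_rows:
  rows:
    - [1, [0.0, 0.0, 0.4], [0.0, 0.0, 0.0]]
    - [1, [0.0, 0.0, 0.2], [0.0, 0.0, 0.0]]

```text
time: 15.95
ee_pos: [0.5661, -0.2822, 0.0332]
tcp_rot: [179.9, -0.3, 8.8]
wrist_force: [-5.4, 2.0, 7.4]
opening: 0.0489
```

Contact (upward force), so it stands on the tray floor. Release.

play_rows:
  rows:
    - [1, [0, 0, -0.1], [0, 0, 0]]
    - [0, [0, 0, 0], [0, 0, 0]]
    - [0, [0, 0, 0], [0, 0, 0]]
    - [0, [0, 0, 0], [0, 0, 0]]
    - [0, [0, 0, -1], [0, 0, 0]]
    - [0, [0, 0, -3], [0, 0, 0]]
    - [0, [0, 0, -4], [0, 0, 0]]
    - [0, [0, 0, -2], [0, 0, 0]]

```text
time: 16.75
ee_pos: [0.5641, -0.2813, 0.1348]
tcp_rot: [-179.9, 0.0, 8.8]
wrist_force: [0.5, -0.1, 0.6]
opening: 0.0854
```

Run:
```python
from workcell import *
from h import *
o=get_obs();print(o["time"],o["ee_pos"],o["tcp_rot"],o["wrist_force"],o["opening"])
plan(o,[(.449,.083,.15,27,0,4.2)])
c=camera("wrist");cv2.imwrite("pics/w6.png",c["img"][:,:,::-1])
```

```text
16.75 [ 0.56409534 -0.28126558  0.13483875] [-1.79938637e+02  3.04372530e-02  8.82046003e+00] [ 0.52264549 -0.12803711  0.64187036] 0.08543386668726743
10
[[0, [-0.6, -3.8, -0.1], [0.0, 0.0, -1.8]], [0, [-0.5, -3.8, -0.2], [0.0, 0.0, -1.8]], [0, [-0.3, -3.8, -0.1], [0.0, 0.0, -1.8]], [0, [-0.2, -3.8, -0.2], [0.0, 0.0, -1.8]], [0, [-0.1, -3.8, -0.1], [0.0, 0.0, -1.8]], [0, [0.0, -3.8, -0.2], [0.0, 0.0, -1.8]], [0, [0.1, -3.8, -0.1], [0.0, 0.0, -1.8]], [0, [0.3, -3.8, -0.2], [0.0, 0.0, -1.9]], [0, [0.4, -3.8, -0.1], [0.0, 0.0, -1.8]], [0, [0.5, -3.8, -0.2], [-0.1, 0.0, -1.9]]]
```

View pics/w6.png

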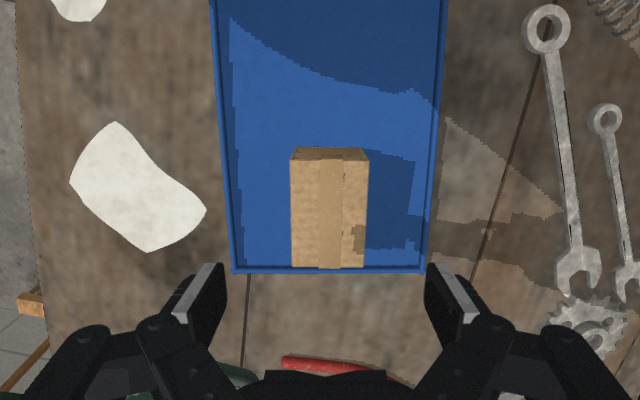

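play_rows:
  rows:
    - [0, [-0.6, -3.8, -0.1], [0.0, 0.0, -1.8]]
    - [0, [-0.5, -3.8, -0.2], [0.0, 0.0, -1.8]]
    - [0, [-0.3, -3.8, -0.1], [0.0, 0.0, -1.8]]
    - [0, [-0.2, -3.8, -0.2], [0.0, 0.0, -1.8]]
    - [0, [-0.1, -3.8, -0.1], [0.0, 0.0, -1.8]]
    - [0, [0.0, -3.8, -0.2], [0.0, 0.0, -1.8]]
    - [0, [0.1, -3.8, -0.1], [0.0, 0.0, -1.8]]
    - [0, [0.3, -3.8, -0.2], [0.0, 0.0, -1.9]]
    - [0, [0.4, -3.0, -0.1], [0.0, 0.0, -1.8]]
    - [0, [0.5, -2.0, -0.2], [-0.1, 0.0, -1.9]]
    - [0, [0, 0, 0], [0, 0, 0]]

```text
time: 17.9
ee_pos: [0.4562, 0.069, 0.1584]
tcp_rot: [179.5, -0.6, 27.6]
wrist_force: [0.4, -0.3, -0.4]
opening: 0.0853
```

```bash
python3 wfit.py .446 .085 26.5 pics/w7.png
python3 - <<'E'
from workcell import *
from h import *
c=camera("top");cv2.imwrite("pics/t7.png",c["img"][:,:,::-1])
ds=spotter.trace(c,"carton_1");u=proj(c,[(.565,-.283,.04)])[0]
d=min(ds,key=lambda d:np.hypot(*(np.argwhere(d["pixels"]).mean(0)[::-1]-u)))
print(fit([(c,d["pixels"].astype(np.float32))],.565,-.283,.05,.076,.052,.003))
E
```

```text
17.95 [0.45645199 0.06810274 0.15823213] [179.48926246  -0.56417132  27.54000418] 0.08538725309242771
[ 0.44739529  0.08443522 26.25029121] 0.03822280094027519 0 0 0 0
6
[[0, [0.0, -0.6, 2.9], [0.2, -0.2, 0.4]], [0, [-0.1, -0.7, 3.0], [0.2, -0.2, 0.4]], [0, [0.0, -0.6, 2.9], [0.1, -0.2, 0.5]], [0, [0.0, 0.0, 1.4], [0.0, 0.0, 0.0]], [0, [0.0, 0.0, 1.5], [0.0, 0.0, 0.0]], [0, [0.0, 0.0, 1.4], [0.0, 0.0, 0.0]]]
(array([ 0.56366658, -0.28258031,  7.01813516]), np.float64(0.0549711212515831))
```

View pics/t7.png

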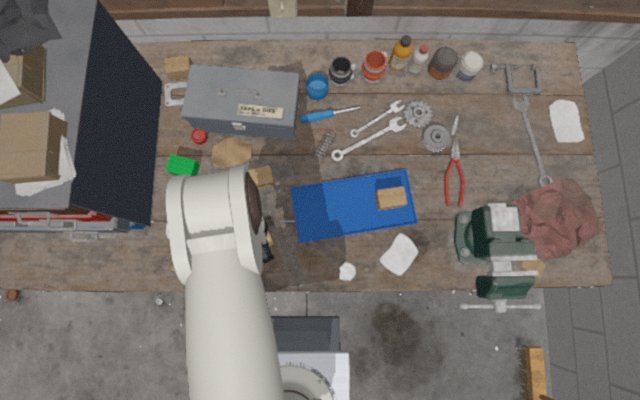

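C stands well inside the tray at (391,197). Now pick up A.

play_rows:
  rows:
    - [0, [0.0, -0.7, 2.6], [0.2, -0.2, 0.4]]
    - [0, [-0.1, -0.7, 2.8], [0.2, -0.2, 0.4]]
    - [0, [0.0, -0.5, 2.8], [0.1, -0.2, 0.5]]
    - [0, [0.0, 0.0, 1.5], [0.0, 0.0, 0.0]]
    - [0, [0.0, 0.0, 1.5], [0.0, 0.0, 0.0]]
    - [0, [0.0, 0.0, 0.8], [0.0, 0.0, 0.0]]
    - [0, [0.0, 0.0, 0.0], [0.0, 0.0, 0.0]]

```text
time: 18.8
ee_pos: [0.4497, 0.0761, 0.0329]
tcp_rot: [180.0, 0.1, 25.2]
wrist_force: [-0.2, -1.2, 1.4]
opening: 0.0854
```

Run:
```python
from workcell import *
from h import *
plan(get_obs(),[(.447,.085,.027,26.4,0,4)])
```

```text
1
[[0, [0.1, -0.9, 0.6], [0.0, 0.1, -1.2]]]
```

play_rows:
  rows:
    - [0, [0.1, -0.8, 0.6], [0.0, 0, -1.2]]
    - [0, [0, 0, 0.0], [0, 0, 0]]
    - [0.6, [0, 0, 0], [0, 0, 0]]
    - [1, [0, 0, 0], [0, 0, 0]]
    - [1, [0, 0, 0], [0, 0, 0]]
    - [1, [0, 0, 0], [0, 0, 0]]
    - [1, [0, 0, 0], [0, 0, 0]]

```text
time: 19.5
ee_pos: [0.4484, 0.084, 0.0292]
tcp_rot: [179.9, -0.0, 26.4]
wrist_force: [0.2, 0.2, -4.0]
opening: 0.0493
```

Run:
```python
from workcell import *
from h import *
o=get_obs();p=o["ee_pos"]
plan(o,[(p[0],p[1],.12,26.4,1,2.5),(.5485,-.179,.12,9,1,3.5)])
```

```text
13
[[1, [0.0, 0.0, -2.3], [0.0, 0.0, 0.0]], [1, [0.0, 0.0, -2.3], [0.0, 0.0, 0.0]], [1, [0.0, 0.0, -2.2], [0.0, 0.0, 0.0]], [1, [0.0, 0.0, -2.3], [0.1, 0.0, 0.0]], [1, [-0.3, 3.1, 0.0], [0.0, 0.0, 1.9]], [1, [-0.2, 3.1, 0.0], [0.0, 0.0, 1.9]], [1, [-0.1, 3.1, 0.0], [0.0, 0.0, 1.9]], [1, [0.0, 3.1, 0.0], [0.0, 0.0, 2.0]], [1, [0.1, 3.1, 0.0], [0.0, 0.0, 1.9]], [1, [0.2, 3.1, 0.0], [0.0, 0.0, 2.0]], [1, [0.4, 3.2, 0.0], [0.0, 0.0, 1.9]], [1, [0.4, 3.1, 0.0], [0.0, 0.0, 2.0]]]
[[1, [0.6, 3.1, 0.0], [0.0, 0.0, 1.9]]]
```

play_rows:
  rows:
    - [1, [0.0, 0.0, -1.5], [0.0, 0.0, 0.0]]
    - [1, [0.0, 0.0, -2.5], [0.0, 0.0, 0.0]]
    - [1, [0.0, 0.0, -2.5], [0.0, 0.0, 0.0]]
    - [1, [0.0, 0.0, -2.5], [0.1, 0.0, 0.0]]
    - [1, [-0.3, 3.1, 0.0], [0.0, 0.0, 1.9]]
    - [1, [-0.2, 3.1, 0.0], [0.0, 0.0, 1.9]]
    - [1, [-0.1, 3.1, 0.0], [0.0, 0.0, 1.9]]
    - [1, [0.0, 3.1, 0.0], [0.0, 0.0, 2.0]]
    - [1, [0.1, 3.1, 0.0], [0.0, 0.0, 1.9]]
    - [1, [0.2, 3.1, 0.0], [0.0, 0.0, 2.0]]
    - [1, [0.4, 3.2, 0.0], [0.0, 0.0, 1.9]]
    - [1, [0.4, 2, 0.0], [0.0, 0.0, 2.0]]

```text
time: 20.7
ee_pos: [0.5339, -0.1456, 0.1178]
tcp_rot: [-179.9, 0.4, 10.6]
wrist_force: [-0.3, 0.4, -3.2]
opening: 0.049
```

Run:
```python
from workcell import *
from h import *
o=get_obs();p=o["ee_pos"]
plan(o,[(.5485,-.178,.12,9,1,2.5)])
```

```text
2
[[1, [0.4, 1.7, -0.1], [0.0, 0.2, 0.8]], [1, [0.5, 1.8, -0.1], [-0.1, 0.2, 0.8]]]
```

play_rows:
  rows:
    - [1, [0.4, 1.5, 0], [0.0, 0.2, 0.8]]
    - [1, [0.4, 1.0, 0], [-0.1, 0.2, 0.8]]
    - [1, [0, 0, 0], [0, 0, 0]]
    - [1, [0, 0, 0], [0, 0, 0]]

```text
time: 21.1
ee_pos: [0.5466, -0.1713, 0.1158]
tcp_rot: [-179.9, 0.1, 8.8]
wrist_force: [-0.4, -0.1, -4.4]
opening: 0.0492
```

Run:
```python
from workcell import *
from h import *
o=get_obs();p=o["ee_pos"];print(p)
plan(o,[(.5485,-.178,.06,9,1,2.),(.5485,-.178,.034,9,1,1.5)])
```

```text
[ 0.54660355 -0.17128782  0.11576832]
5
[[1, [0.0, 0.2, 1.9], [0.0, 0.0, -0.1]], [1, [0.0, 0.2, 1.8], [0.0, 0.1, 0.0]], [1, [0.1, 0.3, 1.9], [-0.1, 0.0, -0.1]], [1, [0.0, 0.0, 1.3], [0.0, 0.0, 0.0]], [1, [0.0, 0.0, 1.3], [0.0, 0.0, 0.0]]]
```

play_rows:
  rows:
    - [1, [0.0, 0.2, 1.9], [0.0, 0.0, -0.1]]
    - [1, [0.0, 0.2, 1.8], [0.0, 0.1, 0.0]]
    - [1, [0.1, 0.2, 1.9], [-0.1, 0.0, -0.1]]
    - [1, [0.0, 0.0, 1.3], [0.0, 0.0, 0.0]]
    - [1, [0.0, 0.0, 0.9], [0.0, 0.0, 0.0]]
    - [1, [0, 0, 0], [0, 0, 0]]

```text
time: 21.7
ee_pos: [0.5482, -0.172, 0.0368]
tcp_rot: [180.0, -0.1, 9.5]
wrist_force: [0.4, 0.8, -3.8]
opening: 0.0491
```

play_rows:
  rows:
    - [1, [0.0, 0.0, 0.3], [0.0, 0.0, 0.5]]
    - [1, [0, 0, 0.1], [0, 0, 0]]
    - [1, [0, 0, 0], [0, 0, 0]]

```text
time: 22.0
ee_pos: [0.549, -0.1717, 0.0344]
tcp_rot: [179.9, -0.2, 9.0]
wrist_force: [-0.2, 0.2, -3.6]
opening: 0.0493
```

play_rows:
  rows:
    - [1, [0.0, 0.0, 0.3], [0.0, 0.0, 0]]
    - [1, [0, 0, 0.1], [0, 0, 0]]

```text
time: 22.2
ee_pos: [0.5497, -0.1719, 0.0322]
tcp_rot: [179.9, -0.3, 9.0]
wrist_force: [-6.3, 1.6, 6.8]
opening: 0.0489
```

Contact; release.

play_rows:
  rows:
    - [1, [0, 0, -0.1], [0, 0, 0]]
    - [0, [0, 0, 0], [0, 0, 0]]
    - [0, [0, 0, 0], [0, 0, 0]]
    - [0, [0, 0, 0], [0, 0, 0]]
    - [0, [0, 0, -1], [0, 0, 0]]
    - [0, [0, 0, -3], [0, 0, 0]]
    - [0, [0, 0, -4], [0, 0, 0]]
    - [0, [0, 0, -2], [0, 0, 0]]

```text
time: 23.0
ee_pos: [0.5483, -0.1717, 0.1366]
tcp_rot: [179.9, -0.2, 9.0]
wrist_force: [0.3, -0.0, 0.2]
opening: 0.0854
```

Run:
```python
from workcell import *
from h import *
o=get_obs();print(o["time"],o["ee_pos"],o["tcp_rot"],o["wrist_force"],o["opening"])
plan(o,[(.627,.080,.15,13,0,3.5)])
c=camera("wrist");cv2.imwrite("pics/w8.png",c["img"][:,:,::-1])
```

```text
23.0 [ 0.54829039 -0.17173014  0.13661914] [179.93682829  -0.22484416   8.95217292] [ 0.31319587 -0.02842592  0.15772294] 0.08537579788299937
8
[[0, [1.5, -3.0, -0.2], [0.0, 0.0, -0.5]], [0, [1.5, -2.9, -0.2], [0.0, 0.0, -0.5]], [0, [1.5, -2.9, -0.2], [0.0, 0.0, -0.5]], [0, [1.5, -2.9, -0.1], [0.0, 0.0, -0.5]], [0, [1.6, -2.9, -0.2], [0.0, -0.1, -0.5]], [0, [1.6, -2.9, -0.1], [0.0, 0.0, -0.5]], [0, [1.6, -2.9, -0.2], [0.0, -0.1, -0.5]], [0, [1.6, -2.9, -0.1], [0.1, 0.0, -0.5]]]
```

View pics/w8.png

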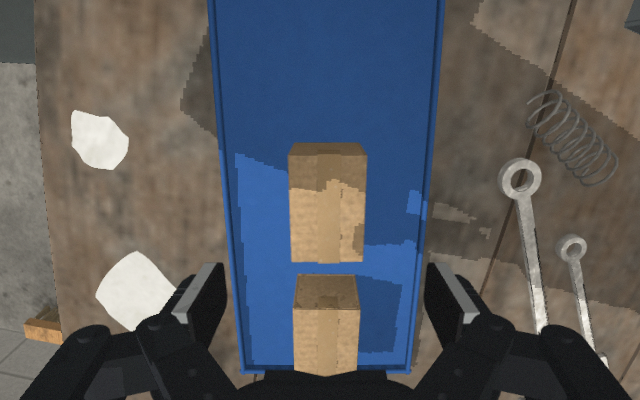

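Both lighter cartons stand upright in the tray, at (328,200) and (325,320). Back to B.

play_rows:
  rows:
    - [0, [1.5, -3.0, -0.2], [0.0, 0.0, -0.5]]
    - [0, [1.5, -2.9, -0.2], [0.0, 0.0, -0.5]]
    - [0, [1.5, -2.9, -0.2], [0.0, 0.0, -0.5]]
    - [0, [1.5, -2.9, -0.1], [0.0, 0.0, -0.5]]
    - [0, [1.6, -2.9, -0.2], [0.0, -0.1, -0.5]]
    - [0, [1.6, -2.9, -0.1], [0.0, 0.0, -0.5]]
    - [0, [1.6, -2.5, -0.2], [0.0, -0.1, -0.5]]
    - [0, [1.2, -2.0, -0.1], [0.1, 0.0, -0.5]]
    - [0, [0, 0, 0], [0, 0, 0]]
    - [0, [0, 0, 0], [0, 0, 0]]

```text
time: 24.05
ee_pos: [0.6311, 0.0749, 0.1619]
tcp_rot: [179.7, -0.8, 13.0]
wrist_force: [0.5, -0.3, 0.2]
opening: 0.0854
```

```bash
python3 wfit.py .627 .086 13 pics/w9.png
```

```text
24.1 [0.63102253 0.07463465 0.16195063] [179.72701666  -0.77506287  12.95327303] 0.0854300929100043
[ 0.62756687  0.08567839 13.09012062] 0.04641284793615341 0 0 0 0
7
[[0, [-0.1, -0.3, 2.3], [0.1, -0.2, 0.0]], [0, [0.0, -0.3, 2.3], [0.1, -0.2, 0.0]], [0, [0.0, -0.3, 2.3], [0.0, -0.2, -0.1]], [0, [-0.1, -0.3, 2.3], [0.1, -0.2, 0.0]], [0, [0.0, 0.0, 1.4], [0.0, 0.0, 0.0]], [0, [0.0, 0.0, 1.4], [0.0, 0.0, 0.0]], [0, [0.0, 0.0, 1.5], [0.0, 0.0, 0.0]]]
```

View pics/w9.png

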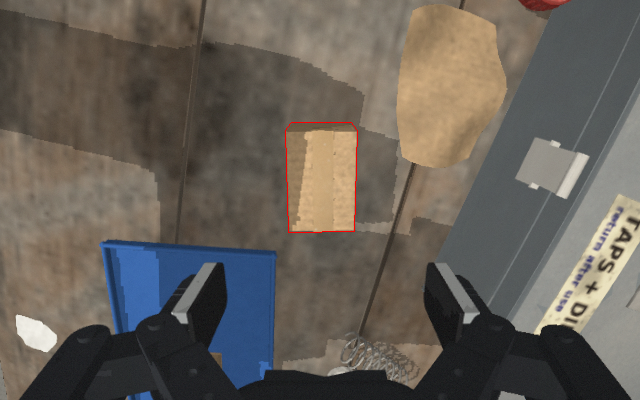

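play_rows:
  rows:
    - [0, [-0.1, -0.4, 2.3], [0.1, -0.2, 0.0]]
    - [0, [0.0, -0.4, 2.3], [0.1, -0.2, 0.0]]
    - [0, [0.0, -0.3, 2.3], [0.0, -0.2, -0.1]]
    - [0, [0.1, -0.3, 2.3], [0.1, -0.2, 0.0]]
    - [0, [0.0, 0.0, 1.4], [0.0, 0.0, 0.0]]
    - [0, [0.0, 0.0, 1.4], [0.0, 0.0, 0.0]]
    - [0, [0.0, 0.0, 0.6], [0.0, 0.0, 0.0]]
    - [0, [0, 0, 0], [0, 0, 0]]

```text
time: 24.95
ee_pos: [0.6287, 0.0802, 0.0346]
tcp_rot: [179.9, -0.2, 12.5]
wrist_force: [-0.7, 0.5, 0.6]
opening: 0.0854
```

Run:
```python
from workcell import *
from h import *
plan(get_obs(),[(.6272,.0858,.027,13,0,4)])
```

```text
1
[[0, [0.0, -0.6, 0.8], [0.1, -0.2, -0.5]]]
```

play_rows:
  rows:
    - [0, [0, -0.6, 0.7], [0.0, -0.2, -0.5]]
    - [0, [0, 0, 0.0], [0, 0, 0]]
    - [0.6, [0, 0, 0], [0, 0, 0]]
    - [1, [0, 0, 0], [0, 0, 0]]
    - [1, [0, 0, 0], [0, 0, 0]]
    - [1, [0, 0, 0], [0, 0, 0]]
    - [1, [0, 0, 0], [0, 0, 0]]
  newtons: 70

```text
time: 25.65
ee_pos: [0.6286, 0.0867, 0.0303]
tcp_rot: [179.9, -0.2, 13.0]
wrist_force: [-0.3, -0.0, -0.6]
opening: 0.0488
```

play_rows:
  rows:
    - [1, [0, 0, -1.5], [0, 0, 0]]
    - [1, [0, 0, -2.5], [0, 0, 0]]
    - [1, [0, 0, -2.5], [0, 0, 0]]
    - [1, [0, 0, -2.5], [0, 0, 0]]
    - [1, [0, 0, -2.5], [0, 0, 0]]
    - [1, [0, 0, -2.5], [0, 0, 0]]
    - [1, [0, 0, -1.5], [0, 0, 0]]
    - [1, [0, 0, -0.5], [0, 0, 0]]
    - [1, [0, 0, 0], [0, 0, 0]]
    - [1, [0, 0, 0], [0, 0, 0]]
    - [1, [0, 0, 0], [0, 0, 0]]
    - [1, [0, 0, 0], [0, 0, 0]]

```text
time: 26.85
ee_pos: [0.6234, 0.086, 0.1929]
tcp_rot: [180.0, 0.7, 13.0]
wrist_force: [-0.5, 0.7, -7.8]
opening: 0.049
```

```bash
python3 weigh.py;python3 - <<'E'
from workcell import *
import cv2
for n in ["top","side","wrist"]: cv2.imwrite(f"pics/{n}9.png",camera(n)["img"][:,:,::-1])
o=get_obs();print(o["ee_pos"],abs(o["qd"]).max())
E
python3 -c "
import cv2,numpy as np
a=[cv2.imread(f'pics/{n}9.png') for n in ['top','side']]
cv2.imwrite('pics/fin.png',cv2.resize(np.vstack(a),None,fx=.75,fy=.75,interpolation=3))"
```

```text
[-8.5  -8.05 -7.83 -8.01 -7.85] [ 0.41460352 -0.16155405 -8.05128562] [-6.91599796e-04 -6.93947811e+01  5.07892392e+01  1.61841332e-01
 -9.84639366e-03  4.05755252e-05]
27.1 [0.62368304 0.08604354 0.19365136] [179.99150011   0.64292873  12.98834705] 0.04889026052917851
[0.62375767 0.08606853 0.19396121] 0.060121983968031076
```

View pics/fin.png

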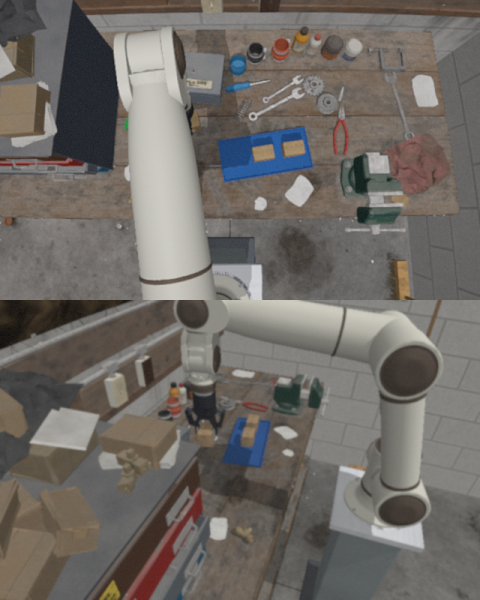

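View pics/wrist9.png

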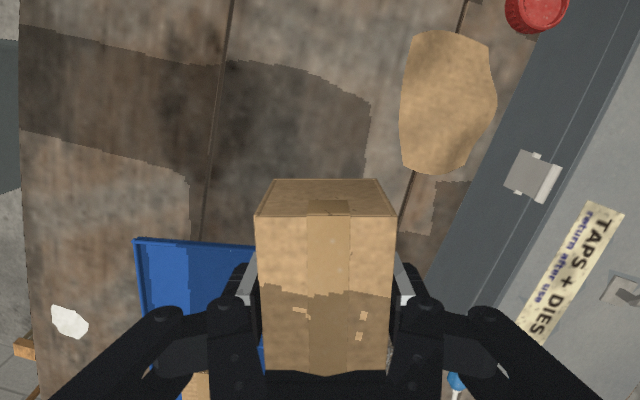

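The two lighter cartons are in the tray at (263,153) and (293,148). The heaviest is held upright and still, about 16 cm up. Handing in.

```bash
python3 -c "
from workcell import *
print(job_done())"
```

```text
the job is handed in; nothing more can be done
None
```

I lifted all three cartons and felt about 4.0, 7.7 and 1.8 N (roughly 0.41, 0.79 and 0.19 kg). The heaviest was the carton that stood at about (0.63, 0.09).

- **Lighter cartons:** both stand upright in the blue tray, in the middle and far-right places, and each touched the tray floor before I released it. The final top and side pictures show them there. I measured the far-right carton at (0.564, −0.283), turned about 7° against the tray's 9°. I checked the middle one only by eye.
- **Heaviest carton:** it is held with a 70 N grip, its underside about 16 cm above the bench, within 0.7° of upright. It read 8.05 N in the final hold. The joints were moving at no more than 0.06°/s when I handed in, at about 27 s.
- **Bystanders:** the arm came nowhere near the pliers, spanner, coil spring or brass elbow except while passing well above. They look unmoved in the pictures, but I did not measure their positions again.

No check failed. The arm strayed up to about 1 cm from the planned position before some grasps, and I corrected each before closing the gripper.

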